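# Shut and lock the display cabinet

## Robot

A 6-joint arm with a two-finger parallel gripper is mounted at the origin on the work surface. World frame = base frame: x ahead of the robot, y to its left, z up, the work surface at z = 0. Lengths are in m, angles in rad, forces in N, time in s.
With the tool pointing down it reaches from about 0.25 to 0.775 m from the base axis. Payload 4 kg.
Tool frame: the origin (TCP) lies between the finger pads; the fingertips stand 14 mm ahead of it and the grasp point (between the pads) lies 5 mm behind it (robot.tips_ahead is the distance from the TCP to the fingertips, in m); z points along the fingers, y is the direction in which the jaws open and shut (so a half turn about z gives the same grasp; the last joint's range is limited). The gripper opens to 94 mm and grips with 3 to 60 N. Pads are 16 mm wide; open, the fingers measure 119 mm over their backs; the gripper's body (75 mm by 177 mm) begins 78 mm behind the grasp point.
Start: joints at [1.144, 0.087, 1.371, -0, 1.684, -0.103], TCP at [0.175, 0.521, 0.22] pointing down, gripper open.
Joint ranges: [-3.1, 3.1], [-0.76, 2.03], [0.27, 2.55], [-1.08, 4.22], [0.17, 2.65], [-2.57, 2.57]. Speed limits (rad/s): [2.79, 2.79, 3.14, 3.14, 3.14, 3.14].

## Interface

Orientations are given as [roll, pitch, yaw] about the fixed x, y, z axes, in that order (R = Rz(yaw) Ry(pitch) Rx(roll)).
In Python, from bench import robot, optics, job gives the robot as it stands.
- The arm moves only by the tool apply_moves, never from a script. Its argument "moves" is a list of rows, each a list of 3 entries, a list of its own where there are three numbers: the shift along the tool's x, y, z in cm, then the turn, a rotation vector about the tool's x, y, z in rad, then the opening, from 0 (shut) to 1 (fully open). In form: [[[tx, ty, tz], [rx, ry, rz], grip], ...]. A call has exactly 10 rows; each row is the pose to reach, as a shift and turn from the pose commanded when the call began, along the tool's axes at that moment; what a row does not reach only later rows make up. A row lasts 1/12 s, in which the tool goes at most 41.7 mm and 7.16 degrees, less where a joint would pass 70% of its speed; a pose out of reach is approached as far as the arm can. A call with a gripper value outside its range is refused whole. The fingers move at their own pace and stop on an object; the grip force is fixed at half the most. Time passes only in rows, so rows that repeat a pose let the fingers close, or fill a call up. It gives the time, the measured TCP pose, the force and the opening at its end, in the units of the state.
- robot.get_obs(): the state, without advancing time (a new reading comes with each control period).
- optics.snapshot(name): name is "side" or "top" or "wrist"; returns the picture (480x640x3 uint8, red, green, blue); there is no depth.
- optics.get_calibration(name): a dict with "fx", "fy", "cx", "cy" (pixels), "rvec" (rotation vector, rad) and "tvec" (3), from world to camera coordinates, as OpenCV has them. Camera axes: x right, y down, z forward; pixel columns grow to the right and rows downward; lengths in m; the calibration is good to about 2 mm. A picture is of the moment at which its call begins: read the wrist's pose just before it. get_calibration takes no time and is no camera call; for the wrist camera it gives the pose at the moment of the call.
- job.close_job(): hands the job in, once; it reports no verdict.
The state is a dict: "time": time; "joint_positions": joint angles; "qvel": joint speeds; "joint_torque": joint torques, N m; "tool_pos": TCP position; "ee_rot": TCP orientation; "wrist_force": force on the tool from outside, world axes, zero at the start; "wrist_torque": the same for the moment, N m; "width": finger opening in m.
Only numpy, scipy, OpenCV 4.12 (cv2) and the standard library are available. Lean on these libraries where they do the work, as an engineer would, in place of code of your own. Each camera call takes 0.05 s, during which the arm holds its last target.

## Task

Close up the display cabinet: push its glass door fully shut with the fingertips, without slamming it, and then press down the raised end of the key in its lock until the key's head lies level, which locks it. Push and press only, never pinch or grip the door or the key, and leave the loose things on the counter where they are.

Things in the scene. Friction and masses are not known exactly. Their poses are not given: they have to be found in the camera images.
- cabinet: the display cabinet, fixed to the counter: aluminium frame and glass, 150 mm deep, 240 mm wide, 230 mm high. Origin: centre of its underside. Its own -x axis points out of its front (the side that has the door), +y is to the left seen by someone facing the front, z up. The front opening lies 75 mm from the origin along -x
- door (a joint): angle of the cabinet's glass door, rad: 0 = fully shut (flat against the front, at a stop), grows as the door swings outward; stands part open at the start. Panel 220 wide, 205 mm high, 8 mm thick, lower edge 12 mm and top edge 217 mm above the counter; vertical hinge line at the left end of the front. It turns with a slight friction and stays where it is left; there is no catch or spring
- door_hinge (a point): point at the hinged end of the door: top edge, outer face. Its axes turn with the door: -x out of the outer face, -y along the door to the free edge, z up. With the door shut they are parallel to the cabinet's. The hinge line runs 4 mm behind it, in mid panel: 79 mm along -x and 110 mm along +y from the cabinet's origin
- door_edge (a point): point at the free end of the door: top edge, outer face; 220 mm from door_hinge; axes as door_hinge
- key (a joint): angle of the key in the chrome cam lock, rad: 0 = head lies level, locked, at a stop; positive = the end of the head towards the door's hinge is raised. It starts part turned with that end up, turns stiffly (friction about 0.03 N m) and stays where it is left. The lock axis is square to the door, 195 mm from the hinge, 190 mm above the counter; the 24 mm chrome lock barrel stands 8 mm out of the outer face
- key_head (a point): centre of the key's black head, a flat plate 36 mm wide, 24 mm long (along the lock axis) and 6 mm thick, on the lock axis, 28 mm out from the door's outer face (the head spans 16 to 40 mm out). Its x axis is the lock axis (-x points out of the door), y runs along the 36 mm width to the raised end, z square to the plate; it turns with the key
- key_wing (a point): middle of the raised end of the key's head, 18 mm from key_head; pressing this end down turns the key to level; as it sinks it also moves a few mm away from the lock axis, and a fingertip that goes along with it turns it more easily than one that rubs across it
- diffuser_a: one of two frosted glass diffuser bottles with black caps, 54 mm across, 96 mm tall; loose on the counter, leave alone. Origin: centre of its underside
- diffuser_b: the other diffuser bottle, same shape; loose on the counter, leave alone. Origin: centre of its underside
- puck_a: one of two black plastic scent pucks, 68 mm across, 24 mm tall; loose on the counter, leave alone. Origin: centre of its underside
- puck_b: the other scent puck, same shape; loose on the counter, leave alone. Origin: centre of its underside
- scraper: yellow plastic windshield scraper lying flat, about 190 mm long, head 100 mm wide, 14 mm thick; loose on the counter, leave alone. Origin: on its underside, near the middle of its length; +x to the head
- cleaner: grey plastic bottle, 64 mm across, 170 mm tall; loose on the counter, leave alone. Origin: centre of its underside
- mug: white ceramic mug, 76 mm across, 90 mm tall; loose on the counter, leave alone. Origin: centre of its underside

How it is judged:
By the outcome, as a careful person would: the job done as asked, in the order asked, and still so for the second after the job is handed in, with the robot touching nothing.
It also fails if it takes over 38 s, if anything falls off the work surface, if the arm or the gripper's body presses on something with over 40 N, if the wrist force passes 120 N, or if a joint passes its speed limit or range.

## Working session

There is one attempt and no reset: what is moved stays moved. The work goes in short steps, Python scripts to look and compute and a tool call to move; the robot and the scene stay as the last step left them, time stands still between calls to the robot, and variables do not carry over. Pictures are saved under pics/ and viewed, and the job is handed in when it is done.

Besides the shell and the picture viewer there is one more tool, called after "Emit:" as name(argument=value, ...) on one line, values as JSON. apply_moves: Moves the arm, as the interface text tells. Its arguments: {"type":"object","properties":{"moves":{"type":"array"}},"required":["moves"]}

```bash
mkdir -p pics; ls; python3 - <<'E'
from bench import robot, optics, job
import cv2
for n in ["side","top","wrist"]:
    c=optics.get_calibration(n); print(n,c)
    im=optics.snapshot(n); cv2.imwrite(f"pics/{n}0.png",im[:,:,::-1])
print(robot.get_obs())
E
```

```text
pics
side {'fx': 489.7757898577644, 'fy': 489.7757898577644, 'cx': 319.03019633816194, 'cy': 235.80685296755485, 'rvec': array([ 2.4447389 , -0.085995  ,  0.02204298]), 'tvec': array([-0.59611086,  0.12881494,  1.14254972])}
top {'fx': 510.87142986587526, 'fy': 510.87142986587526, 'cx': 314.46028641652504, 'cy': 239.32072332223888, 'rvec': array([ 2.12888295, -2.11997365,  0.1863487 ]), 'tvec': array([-0.02663242,  0.62420192,  1.12477369])}
wrist {'fx': 393.87699748624016, 'fy': 393.87699748624016, 'cx': 323.6014817665809, 'cy': 238.8947331538905, 'rvec': array([-2.35746496, -1.69543124, -0.23741704]), 'tvec': array([-0.54962893, -0.02888347,  0.39205034])}
{'time': 0.15, 'joint_positions': array([ 1.14389554e+00,  8.77920856e-02,  1.37189363e+00,  5.28783833e-06,
        1.68360223e+00, -1.03114717e-01]), 'qvel': array([-0.00067974, -0.00182358, -0.00468504, -0.00236314,  0.00034415,
        0.00100257]), 'joint_torque': array([ 1.86299956e-03, -3.40640724e+01, -3.02794397e+01,  7.18807220e-02,
        3.05230322e-02, -1.37716743e-04]), 'tool_pos': array([0.17483234, 0.52105444, 0.21857612]), 'ee_rot': array([-3.13990691e+00, -1.79726413e-04,  2.81780702e+00]), 'wrist_force': array([-0.51788697, -0.94247875,  0.43862392]), 'wrist_torque': array([0.02436638, 0.02885634, 0.06175003]), 'width': 0.09381237183865142}
```

View pics/side0.png

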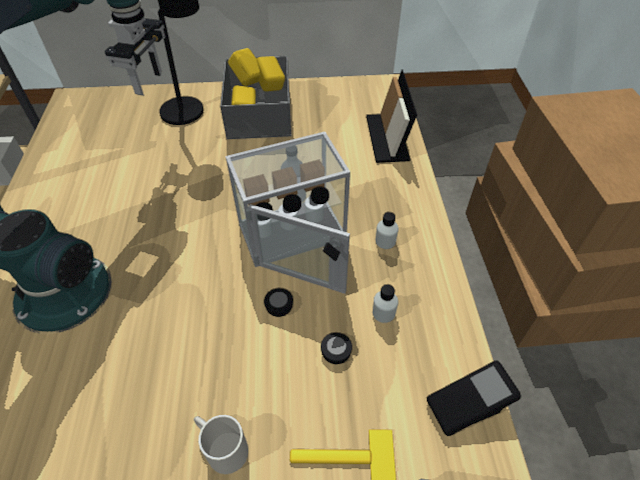

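View pics/top0.png

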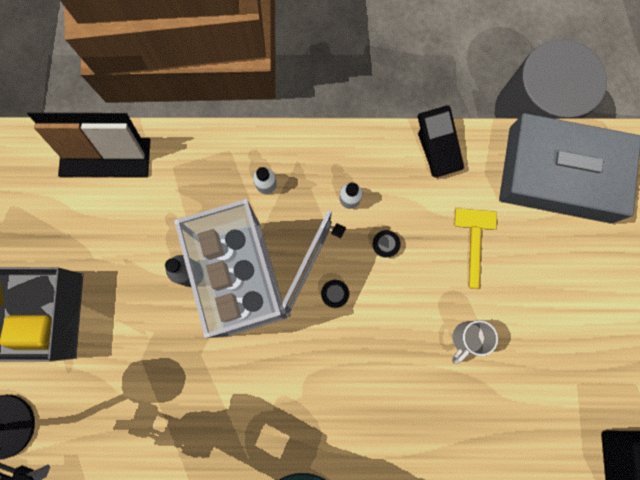

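View pics/wrist0.png

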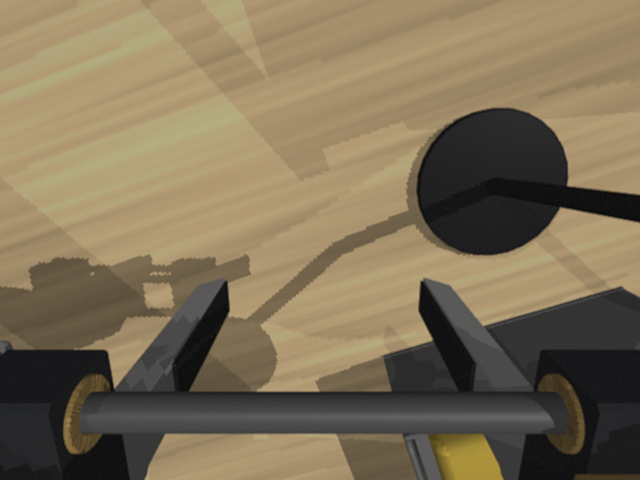

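```bash
python3 - <<'E'
import cv2
im=cv2.imread("pics/top0.png"); cv2.imwrite("pics/topc.png",cv2.resize(im[190:350,160:360],None,fx=3.75,fy=3.75,interpolation=cv2.INTER_CUBIC))
im=cv2.imread("pics/side0.png"); cv2.imwrite("pics/sidec.png",cv2.resize(im[130:300,210:370],None,fx=3.5,fy=3.5,interpolation=cv2.INTER_CUBIC))
E
```

```text
(no output)
```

View pics/topc.png

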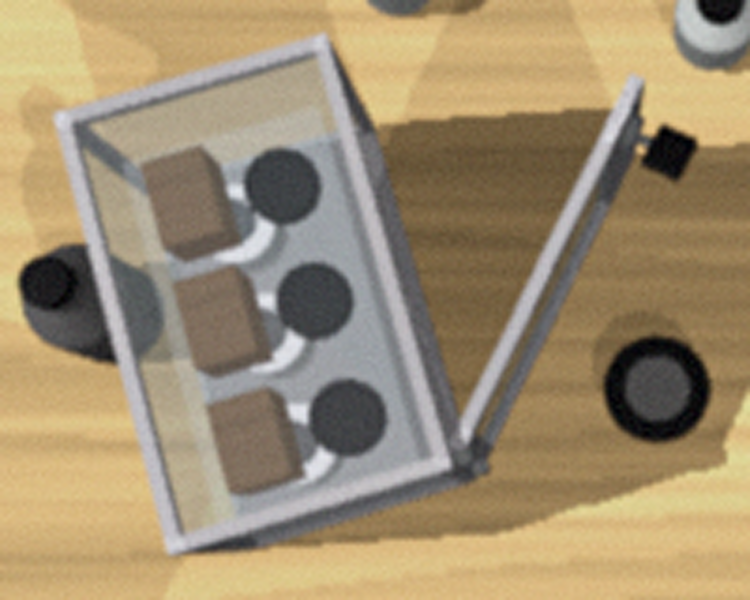

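View pics/sidec.png

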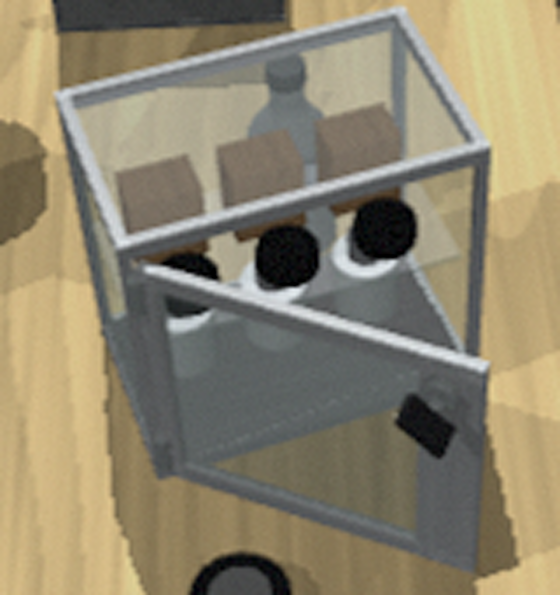

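```bash
cat > fit.py <<'E'
import numpy as np, cv2
from scipy.optimize import least_squares
from bench import robot, optics, job
cal={n:optics.get_calibration(n) for n in("top","side")}
def proj(n,P,c=None):
    c=c or cal[n]
    K=np.array([[c['fx'],0,c['cx']],[0,c['fy'],c['cy']],[0,0,1.]])
    return cv2.projectPoints(np.array(P,float).reshape(-1,1,3),c['rvec'],c['tvec'],K,None)[0].reshape(-1,2)
def Rz(a): return np.array([[np.cos(a),-np.sin(a),0],[np.sin(a),np.cos(a),0],[0,0,1.]])
def Rx(a): return np.array([[1,0,0],[0,np.cos(a),-np.sin(a)],[0,np.sin(a),np.cos(a)]])
def cab(p,l): return np.array([p[0],p[1],0])+Rz(p[2])@np.array(l)
# door local: from hinge line, -y along door to free edge; opening rotates free edge toward -x : -y -> -x is rotation by -ang
def door(p,l): # l: (x out neg from mid panel, y, z abs)
    h=cab(p,(-.079,.11,0)); return h+Rz(p[2]-p[3])@np.array(l)
def key(p,k,l): # l in key frame from head centre
    c=np.array([-.004-.028,-.195,.190]); return door(p,c+Rx(k)@np.array(l))
E
cat > f1.py <<'E'
from fit import *
T=lambda u,v:(u/3.75+160,v/3.75+190)
S=lambda u,v:(u/3.5+210,v/3.5+130)
obs=[("top",T(325,38),lambda p:cab(p,(-.075,-.12,.23))),("top",T(60,115),lambda p:cab(p,(.075,-.12,.23))),
("top",T(455,465),lambda p:cab(p,(-.075,.12,.23))),("top",T(172,552),lambda p:cab(p,(.075,.12,.23))),
("side",S(120,248),lambda p:cab(p,(-.075,.12,.23))),("side",S(490,150),lambda p:cab(p,(-.075,-.12,.23))),
("side",S(402,8),lambda p:cab(p,(.075,-.12,.23))),("side",S(58,93),lambda p:cab(p,(.075,.12,.23))),
("top",T(637,77),lambda p:door(p,(0,-.22,.217))),("side",S(488,368),lambda p:door(p,(-.004,-.22,.217))),
("side",S(474,572),lambda p:door(p,(-.004,-.22,.012)))]
def r(p): return np.concatenate([proj(n,f(p))[0]-uv for n,uv,f in obs])
s=least_squares(r,[.5,.1,1.8,.7],loss='soft_l1'); p=s.x
print(p,np.round(r(p).reshape(-1,2),1).tolist())
for k in(0,.3,.5,.7,.9): print(k,[np.round(proj("side",key(p,k,(-.012,y,z)))[0],1).tolist() for y,z in((.018,.003),(-.018,.003),(-.018,-.003))], 'top',np.round(proj("top",key(p,k,(0,0,0)))[0],1))
print("obs side", S(413,395),S(455,430),S(438,458),S(398,425))
print("obs top ctr",T(668,152))
for f in((0,0,.217),(-.004,-.22,.217)):print(door(p,f))
print("wing",key(p,.6,(0,.018,0)),"head",key(p,.6,(0,0,0)))
q=p.copy();q[3]=0
print("shut: edge",door(q,(-.004,-.22,.217)),"head",key(q,.6,(0,0,0)),"wing",key(q,.6,(0,.018,0)), "out", -Rz(q[2])[:,0])
def ray(n,uv,z):
    c=cal[n];R=cv2.Rodrigues(c['rvec'])[0];o=-R.T@c['tvec'].ravel()
    d=R.T@np.array([(uv[0]-c['cx'])/c['fx'],(uv[1]-c['cy'])/c['fy'],1]);return o+d*(z-o[2])/d[2]
for nm,uv,z in(("pucka",(386,243),.024),("puckb",(335,293),.024),("diffcap1",(264,174),.096),("diffcap2",(352,188),.096),("cleaner",(174,265),.17)):print(nm,ray("top",uv,z))
E
python3 f1.py
```

```text
[0.53804723 0.14393651 1.87061641 0.73447681] [[1.5, -1.6], [-0.7, -0.7], [0.5, 0.7], [0.2, 0.7], [-1.0, -0.0], [0.6, -1.3], [0.3, -1.3], [-1.1, -0.8], [0.5, -0.9], [-0.3, 0.2], [0.1, -0.6]]
0 [[321.5, 251.8], [338.7, 256.9], [338.6, 258.8]] top [339.  229.9]
0.3 [[322.3, 250.4], [338.6, 258.6], [337.7, 260.1]] top [339.  229.9]
0.5 [[323.2, 249.7], [338.2, 259.6], [336.8, 260.8]] top [339.  229.9]
0.7 [[324.4, 249.2], [337.4, 260.4], [335.5, 261.2]] top [339.  229.9]
0.9 [[325.9, 249.0], [336.4, 260.9], [334.1, 261.4]] top [339.  229.9]
obs side (328.0, 242.85714285714286) (340.0, 252.85714285714286) (335.1428571428571, 260.8571428571429) (323.7142857142857, 251.42857142857144)
obs top ctr (338.1333333333333, 230.53333333333333)
[0.45628689 0.03597241 0.217     ]
[ 0.65414571 -0.06029745  0.217     ]
wing [ 0.60620493 -0.06891051  0.20016356] head [ 0.61967957 -0.07516638  0.19      ]
shut: edge [0.667654   0.09712748 0.217     ] head [0.65203901 0.06299286 0.19      ] wing [0.63784571 0.05860516 0.20016356] out [ 0.29534832 -0.95538964 -0.        ]
pucka [ 0.62198288 -0.19353844  0.024     ]
puckb [ 0.50318654 -0.07230056  0.024     ]
diffcap1 [0.76856687 0.09190468 0.096     ]
diffcap2 [ 0.73603991 -0.10906899  0.096     ]
cleaner [0.54846785 0.26581949 0.17      ]
```

```bash
cat > plan.py <<'E'
from fit import *
import json
P=np.array([0.53804723,0.14393651,1.87061641,0.73447681])
Y=P[2]-np.pi/2+np.pi
# contact TCP target in world for door angle th, gap g, distance d along door
def arc(th,g=0,d=.13,z=.20):
    q=P.copy();q[3]=th
    h=12.5e-3*np.cos(th)+8e-3*np.sin(th)
    return door(q,(-.004-h-g,-d,z))
def rows(cur,wps):
    """cur=(x,y,z,yaw); wps world list -> tool shift cm, rz"""
    x,y,z,yaw=cur
    R=Rz(yaw)@Rx(np.pi)
    out=[]
    for w in wps:
        d=R.T@(np.array(w[:3])-cur[:3])*100
        out.append((np.round(d,2).tolist(),round(-((w[3] if len(w)>3 else yaw)-yaw),3)))
    return out
def after(cur,sh,rz):
    yaw=cur[3]; R=Rz(yaw)@Rx(np.pi)
    return np.append(np.array(cur[:3])+R@np.array(sh)/100,yaw-rz)
E
python3 - <<'E'
from plan import *
c=np.array([.175,.521,.22,2.8178])
t=arc(.734,.03); print(t,Y)
for r in rows(c,[(*t[:2],.30,Y)]):print(r)
E
```

```text
[ 0.55376365 -0.06284121  0.2       ] 3.441412736794897
([-54.48, -43.3, -8.0], np.float64(-0.624))
```

Emit:
apply_moves(moves=[[[0,0,-4],[0,0,-0.06],0],[[0,0,-8],[0,0,-0.12],0],[[-3,-2.4,-8],[0,0,-0.18],0],[[-6,-4.8,-8],[0,0,-0.25],0],[[-9,-7.2,-8],[0,0,-0.31],0],[[-12,-9.6,-8],[0,0,-0.37],0],[[-15,-12,-8],[0,0,-0.44],0],[[-18,-14.4,-8],[0,0,-0.5],0],[[-21,-16.8,-8],[0,0,-0.56],0],[[-24,-19.2,-8],[0,0,-0.624],0]])

```text
time: 0.98
tool_pos: [0.3418, 0.2613, 0.2993]
ee_rot: [3.142, 0.0, -2.838]
wrist_force: [0.8, 0.5, -0.0]
width: 0.0309
```

```bash
python3 - <<'E'
from plan import *
c=after(np.array([.175,.521,.22,2.8178]),[-24,-19.2,-8],-.624); print(c)
o=robot.get_obs();print(o['tool_pos'],o['ee_rot'],o['width'],o['time'])
t=arc(.734,.03)
for r in rows(c,[(*t[:2],.30,Y)]):print(r)
E
```

```text
[0.34144097 0.26261772 0.3        3.4418    ]
[0.34182591 0.26132244 0.29929432] [ 3.14150838e+00  1.00405286e-04 -2.83793860e+00] 0.030858144794553868 0.9833
([-10.66, -37.37, -0.0], np.float64(0.0))
```

Emit:
apply_moves(moves=[[[-1.1,-3.75,0],[0,0,0],0],[[-2.15,-7.5,0],[0,0,0],0],[[-3.2,-11.2,0],[0,0,0],0],[[-4.25,-14.95,0],[0,0,0],0],[[-5.3,-18.7,0],[0,0,0],0],[[-6.4,-22.4,0],[0,0,0],0],[[-7.45,-26.2,0],[0,0,0],0],[[-8.5,-29.9,0],[0,0,0],0],[[-9.6,-33.6,0],[0,0,0],0],[[-10.66,-37.37,0],[0,0,0],0]])

```text
time: 1.82
tool_pos: [0.5543, -0.0642, 0.2991]
ee_rot: [3.141, -0.0, -2.842]
wrist_force: [0.1, 0.4, 0.2]
width: 0.0007
```

Emit:
apply_moves(moves=[[[0,0,0],[0,0,0],0],[[0,0,2],[0,0,0],0],[[0,0,4],[0,0,0],0],[[0,0,6],[0,0,0],0],[[0,0,8],[0,0,0],0],[[0,0,9],[0,0,0],0],[[0,0,10],[0,0,0],0],[[0,0,10],[0,0,0],0],[[0,0,10],[0,0,0],0],[[0,0,10],[0,0,0],0]])

```text
time: 2.65
tool_pos: [0.5544, -0.0624, 0.2009]
ee_rot: [-3.14, 0.002, -2.841]
wrist_force: [0.6, -0.4, 1.1]
width: 0.0003
```

```bash
python3 - <<'E'
from plan import *
n="side";im=optics.snapshot("side"); 
t=optics.snapshot("top")
cv2.imwrite("pics/s1.png",np.hstack([cv2.resize(im[130:330,200:400],None,fx=2,fy=2),cv2.resize(t[150:350,200:400],None,fx=2,fy=2)])[:,:,::-1])
o=robot.get_obs();print(o['tool_pos'],o['width'],o['wrist_force'],o['joint_positions'])
c=np.append(arc(.734,.03),Y)
w=[arc(.734,.01),arc(.734,0)]+[arc(a) for a in np.arange(.7,-.01,-.05)]
for r in rows(c,w):print(r)
E
```

```text
[ 0.55452321 -0.06252767  0.20112456] 0.00018426985438688522 [-0.19142347 -0.76954508  0.65960313] [-2.13955685e-01  1.07156393e-01  1.38527954e+00  1.14150736e-04
  1.64622971e+00 -2.08498081e+00]
([-1.34, 1.49, 0.0], np.float64(-0.0))
([-2.01, 2.23, 0.0], np.float64(-0.0))
([-2.34, 2.51, 0.0], np.float64(-0.0))
([-2.82, 2.96, 0.0], np.float64(-0.0))
([-3.27, 3.42, 0.0], np.float64(-0.0))
([-3.7, 3.92, 0.0], np.float64(-0.0))
([-4.11, 4.44, 0.0], np.float64(-0.0))
([-4.5, 4.98, 0.0], np.float64(-0.0))
([-4.85, 5.54, 0.0], np.float64(-0.0))
([-5.18, 6.13, 0.0], np.float64(-0.0))
([-5.48, 6.73, 0.0], np.float64(-0.0))
([-5.75, 7.35, 0.0], np.float64(-0.0))
([-5.99, 7.99, 0.0], np.float64(-0.0))
([-6.2, 8.64, 0.0], np.float64(-0.0))
([-6.37, 9.31, 0.0], np.float64(-0.0))
([-6.5, 9.98, 0.0], np.float64(-0.0))
([-6.61, 10.67, 0.0], np.float64(-0.0))
```

View pics/s1.png

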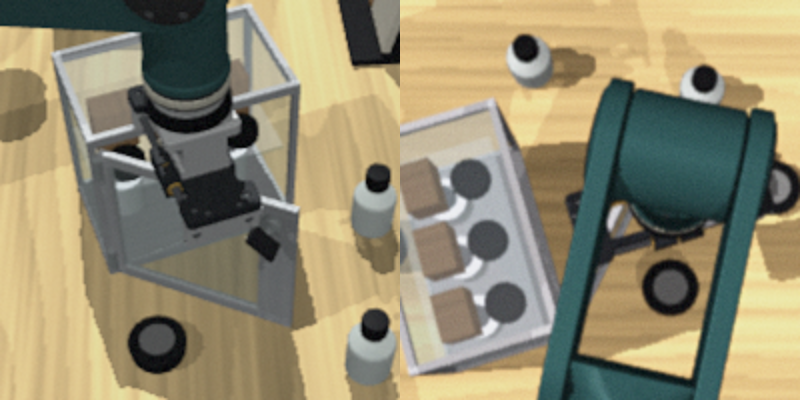

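Emit:
apply_moves(moves=[[[-0.6,0.7,0],[0,0,0],0],[[-1.1,1.2,0],[0,0,0],0],[[-1.5,1.65,0],[0,0,0],0],[[-1.8,2.0,0],[0,0,0],0],[[-2.05,2.25,0],[0,0,0],0],[[-2.34,2.51,0],[0,0,0],0],[[-2.6,2.75,0],[0,0,0],0],[[-2.82,2.96,0],[0,0,0],0],[[-3.05,3.2,0],[0,0,0],0],[[-3.27,3.42,0],[0,0,0],0]])

```text
time: 3.58
tool_pos: [0.575, -0.0199, 0.1994]
ee_rot: [3.141, -0.0, -2.842]
wrist_force: [-0.7, -0.4, -0.0]
width: 0.0005
```

```bash
python3 - <<'E'
from plan import *
im=optics.snapshot("side")
cv2.imwrite("pics/s2.png",cv2.resize(im[130:330,200:400],None,fx=3,fy=3)[:,:,::-1])
o=robot.get_obs();print(o['tool_pos'],arc(.6),o['wrist_force'])
q=P.copy()
for a in(.734,.7,.65,.6,.55):
    q[3]=a;print(a,(proj("side",[door(q,(-.004,-.22,.217)),door(q,(-.004,-.22,.012))])-[200,130])*3)
c=np.append(arc(.6),Y)
for a in np.arange(.575,-.04,-.025):
    print(round(a,3),rows(c,[arc(a)]))
E
```

```text
[ 0.57527156 -0.0193133   0.1993543 ] [ 0.5749047  -0.02045921  0.2       ] [ 1.29191405  0.17879179 -0.05313238]
0.734 [[447.47432799 315.93491294]
 [436.54733897 488.45938148]]
0.7 [[451.14044178 307.78016817]
 [439.7436365  480.76182335]]
0.65 [[455.8042746  295.74756732]
 [443.82561846 469.38490609]]
0.6 [[459.60621149 283.69819145]
 [447.17291458 457.96947697]]
0.55 [[462.55341902 271.6657957 ]
 [449.78938875 446.54744214]]
0.575 [([-0.22, 0.24, 0.0], np.float64(-0.0))]
0.55 [([-0.43, 0.49, 0.0], np.float64(-0.0))]
0.525 [([-0.64, 0.75, 0.0], np.float64(-0.0))]
0.5 [([-0.84, 1.01, 0.0], np.float64(-0.0))]
0.475 [([-1.04, 1.28, 0.0], np.float64(-0.0))]
0.45 [([-1.22, 1.55, 0.0], np.float64(-0.0))]
0.425 [([-1.41, 1.83, 0.0], np.float64(-0.0))]
0.4 [([-1.58, 2.12, 0.0], np.float64(-0.0))]
0.375 [([-1.75, 2.41, 0.0], np.float64(-0.0))]
0.35 [([-1.91, 2.7, 0.0], np.float64(-0.0))]
0.325 [([-2.07, 3.0, 0.0], np.float64(-0.0))]
0.3 [([-2.21, 3.3, 0.0], np.float64(-0.0))]
0.275 [([-2.35, 3.61, 0.0], np.float64(-0.0))]
0.25 [([-2.48, 3.93, 0.0], np.float64(-0.0))]
0.225 [([-2.61, 4.24, 0.0], np.float64(-0.0))]
0.2 [([-2.72, 4.56, 0.0], np.float64(-0.0))]
0.175 [([-2.83, 4.89, 0.0], np.float64(-0.0))]
0.15 [([-2.93, 5.22, 0.0], np.float64(-0.0))]
0.125 [([-3.02, 5.55, 0.0], np.float64(-0.0))]
0.1 [([-3.1, 5.88, 0.0], np.float64(-0.0))]
0.075 [([-3.17, 6.22, 0.0], np.float64(-0.0))]
0.05 [([-3.23, 6.56, 0.0], np.float64(-0.0))]
0.025 [([-3.29, 6.9, 0.0], np.float64(-0.0))]
-0.0 [([-3.33, 7.24, 0.0], np.float64(-0.0))]
-0.025 [([-3.37, 7.59, 0.0], np.float64(-0.0))]
```

View pics/s2.png

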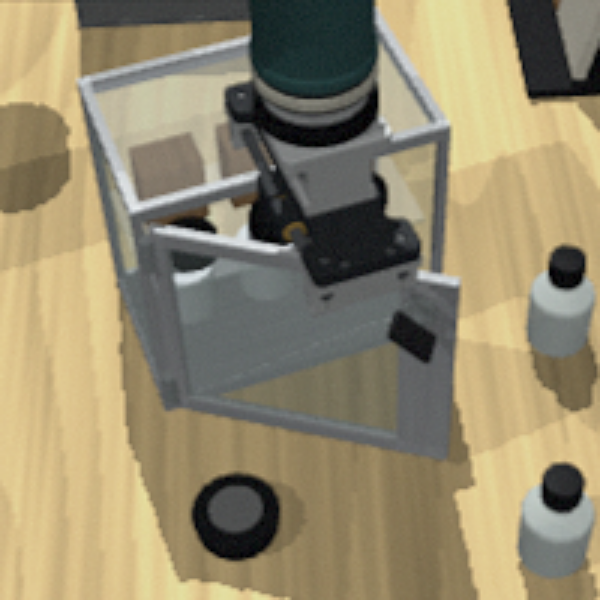

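The picture shows the door edge's top corner at about (459,283) in the crop, matching θ≈0.60, so the door follows as modelled.

Emit:
apply_moves(moves=[[[-0.22,0.24,0],[0,0,0],0],[[-0.43,0.49,0],[0,0,0],0],[[-0.64,0.75,0],[0,0,0],0],[[-0.84,1.01,0],[0,0,0],0],[[-1.04,1.28,0],[0,0,0],0],[[-1.22,1.55,0],[0,0,0],0],[[-1.41,1.83,0],[0,0,0],0],[[-1.58,2.12,0],[0,0,0],0],[[-1.75,2.41,0],[0,0,0],0],[[-1.9,2.7,0],[0,0,0],0]])

```text
time: 4.47
tool_pos: [0.5852, 0.0117, 0.1995]
ee_rot: [-3.142, 0.0, -2.841]
wrist_force: [0.2, -0.6, -0.4]
width: 0.0007
```

Emit:
apply_moves(moves=[[[-0.16,0.3,0],[0,0,0],0],[[-0.3,0.6,0],[0,0,0],0],[[-0.44,0.9,0],[0,0,0],0],[[-0.57,1.22,0],[0,0,0],0],[[-0.7,1.53,0],[0,0,0],0],[[-0.81,1.83,0],[0,0,0],0],[[-0.91,2.1,0],[0,0,0],0],[[-1.0,2.35,0],[0,0,0],0],[[-1.05,2.55,0],[0,0,0],0],[[-1.1,2.75,0],[0,0,0],0]])

```text
time: 5.3
tool_pos: [0.5874, 0.0411, 0.1995]
ee_rot: [3.142, 0.0, -2.841]
wrist_force: [0.5, -0.4, 0.1]
width: 0.0003
```

```bash
python3 - <<'E'
from plan import *
im=optics.snapshot("side")
cv2.imwrite("pics/s3.png",cv2.resize(im[130:330,200:400],None,fx=3,fy=3)[:,:,::-1])
o=robot.get_obs();print(o['tool_pos'],o['wrist_force'])
q=P.copy()
for a in(.15,.1,.05,0):
    q[3]=a;print(a,arc(a),(proj("side",[door(q,(-.004,-.22,.217)),door(q,(-.004,-.22,.012))])-[200,130])*3)
c=np.append(arc(.6),Y)
c=after(c,[-3,5.45,0],0);print(c)
for a in (.125,.1,.075,.05,.025,0): print(a,rows(c,[arc(a)]))
E
```

```text
[0.58746603 0.0415065  0.1995188 ] [-0.25042951  0.11104431  0.71384475]
0.15 [0.5874509  0.03801775 0.2       ] [[456.94395224 179.5907862 ]
 [445.51067102 358.38269995]]
0.1 [0.58712146 0.04488324 0.2       ] [[452.86226047 168.98903414]
 [442.02611996 348.14350861]]
0.05 [0.58642556 0.05175219 0.2       ] [[448.10025469 158.66078251]
 [437.94194321 338.15072804]]
0 [0.58536079 0.05860377 0.2       ] [[442.68151277 148.62365708]
 [433.27734145 328.42273665]]
[0.58746991 0.04046998 0.2        3.44141274]
0.125 [([-0.02, 0.1, 0.0], np.float64(-0.0))]
0.1 [([-0.1, 0.43, 0.0], np.float64(-0.0))]
0.075 [([-0.17, 0.77, 0.0], np.float64(-0.0))]
0.05 [([-0.23, 1.11, 0.0], np.float64(-0.0))]
0.025 [([-0.29, 1.45, 0.0], np.float64(-0.0))]
0 [([-0.33, 1.79, 0.0], np.float64(-0.0))]
```

View pics/s3.png

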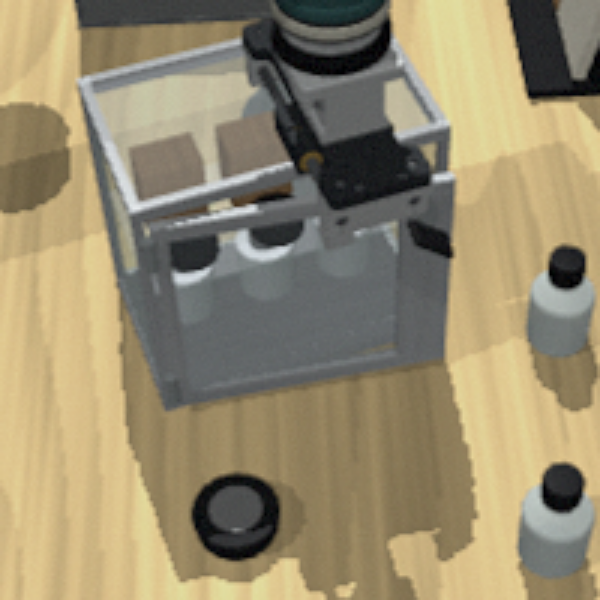

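Emit:
apply_moves(moves=[[[-0.03,0.15,0],[0,0,0],0],[[-0.06,0.3,0],[0,0,0],0],[[-0.1,0.45,0],[0,0,0],0],[[-0.13,0.6,0],[0,0,0],0],[[-0.16,0.75,0],[0,0,0],0],[[-0.19,0.9,0],[0,0,0],0],[[-0.22,1.05,0],[0,0,0],0],[[-0.25,1.18,0],[0,0,0],0],[[-0.27,1.3,0],[0,0,0],0],[[-0.29,1.4,0],[0,0,0],0]])

```text
time: 6.18
tool_pos: [0.5861, 0.0552, 0.1995]
ee_rot: [3.142, 0.0, -2.841]
wrist_force: [-0.2, -0.6, -0.1]
width: 0.0005
```

Emit:
apply_moves(moves=[[[-0.01,0.06,0],[0,0,0],0],[[-0.01,0.12,0],[0,0,0],0],[[-0.02,0.18,0],[0,0,0],0],[[-0.02,0.24,0],[0,0,0],0],[[-0.03,0.3,0],[0,0,0],0],[[-0.03,0.36,0],[0,0,0],0],[[-0.03,0.42,0],[0,0,0],0],[[-0.03,0.46,0],[0,0,0],0],[[-0.03,0.5,0],[0,0,0],0],[[-0.03,0.5,0],[0,0,0],0]])

```text
time: 7.02
tool_pos: [0.5849, 0.0601, 0.1995]
ee_rot: [3.141, 0.0, -2.841]
wrist_force: [0.1, -0.6, -0.0]
width: 0.0006
```

```bash
python3 - <<'E'
from plan import *
im=optics.snapshot("side")
cv2.imwrite("pics/s4.png",cv2.resize(im[130:330,200:400],None,fx=3,fy=3)[:,:,::-1])
o=robot.get_obs();print(o['tool_pos'],o['wrist_force'],o['time'])
E
```

```text
[0.58491233 0.0600832  0.19950043] [ 0.04076824 -0.84466467  0.16532039] 7.0667
```

View pics/s4.png

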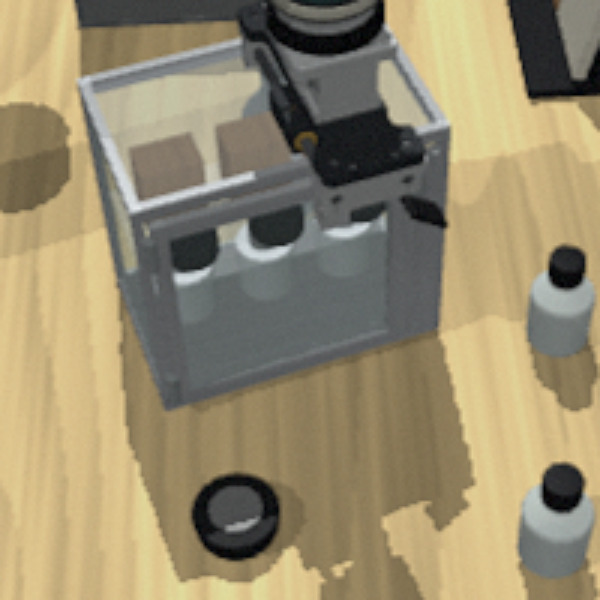

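Emit:
apply_moves(moves=[[[0,0.04,0],[0,0,0],0],[[0,0.08,0],[0,0,0],0],[[-0.01,0.12,0],[0,0,0],0],[[-0.01,0.16,0],[0,0,0],0],[[-0.01,0.2,0],[0,0,0],0],[[-0.01,0.24,0],[0,0,0],0],[[-0.01,0.28,0],[0,0,0],0],[[-0.01,0.3,0],[0,0,0],0],[[-0.01,0.3,0],[0,0,0],0],[[-0.01,0.3,0],[0,0,0],0]])

```text
time: 7.9
tool_pos: [0.5848, 0.0605, 0.1996]
ee_rot: [-3.137, 0.0, -2.843]
wrist_force: [2.1, -7.4, -0.7]
width: 0.0006
```

Emit:
apply_moves(moves=[[[0,-0.2,0],[0,0,0],0],[[0,-0.5,0],[0,0,0],0],[[0,-1.5,0],[0,0,0],0],[[0,-2.5,-1],[0,0,0],0],[[0,-2.5,-4],[0,0,0],0],[[0,-2.5,-7],[0,0,0],0],[[0,-2.5,-9],[0,0,0],0],[[0,-2.5,-9],[0,0,0],0],[[0,-2.5,-9],[0,0,0],0],[[0,-2.5,-9],[0,0,0],0]])

```text
time: 8.73
tool_pos: [0.5913, 0.0387, 0.2885]
ee_rot: [3.141, -0.001, -2.842]
wrist_force: [0.1, -0.2, -0.8]
width: 0.0003
```

```bash
python3 - <<'E'
from plan import *
cw=optics.get_calibration("wrist")
w=optics.snapshot("wrist");cv2.imwrite("pics/w5.png",w[:,:,::-1])
im=optics.snapshot("side")
cv2.imwrite("pics/s5.png",cv2.resize(im[130:260,280:380],None,fx=4.5,fy=4.5,interpolation=cv2.INTER_CUBIC)[:,:,::-1])
o=robot.get_obs();print(o['tool_pos'],o['wrist_force'],o['time'])
c=np.append(arc(.6),Y)
for s in ([-3,5.45,0],[-.29,1.4,0],[-.03,.5,0],[-.01,.3,0],[0,-2.5,-9]): c=after(c,s,0)
print(c)
q=P.copy();q[3]=0
for a in (0,.03):
    q[3]=a
    print(a,(proj("side",[door(q,(-.004,-.22,.217)),door(q,(-.004,-.22,.012)),key(q,0,(0,0,0))])-[280,130])*4.5)
    print((proj("x",[door(q,(-.004,-.22,.217)),key(q,0,(0,0,0))],cw)))
q[3]=0
for k in(.4,.5,.6,.7,.8,.9): print(k,np.round((proj("side",[key(q,k,(-.012,y,z)) for y,z in((.018,.003),(-.018,.003),(-.018,-.003),(.018,-.003))])-[280,130])*4.5,0).tolist())
E
```

```text
[0.59085275 0.03885473 0.28723882] [0.48196673 0.48782502 0.00216944] 8.8333
[0.59150874 0.03857846 0.29       3.44141274]
0 [[304.02226915 222.93548562]
 [289.91601217 492.63410498]
 [277.07632965 314.49728581]]
[[370.92999735 379.83264132]
 [330.29782408 328.55717321]]
0.03 [[309.01534198 231.91508253]
 [294.2169852  501.34015233]
 [279.76710586 323.22479073]]
[[361.48890186 379.57109146]
 [322.4789645  327.30099634]]
0.4 [[257.0, 326.0], [320.0, 328.0], [316.0, 337.0], [253.0, 335.0]]
0.5 [[260.0, 323.0], [319.0, 330.0], [313.0, 340.0], [254.0, 332.0]]
0.6 [[262.0, 320.0], [318.0, 333.0], [311.0, 342.0], [255.0, 329.0]]
0.7 [[265.0, 318.0], [316.0, 336.0], [308.0, 345.0], [257.0, 327.0]]
0.8 [[268.0, 315.0], [314.0, 339.0], [306.0, 347.0], [259.0, 324.0]]
0.9 [[271.0, 313.0], [312.0, 341.0], [303.0, 349.0], [261.0, 321.0]]
```

View pics/w5.png

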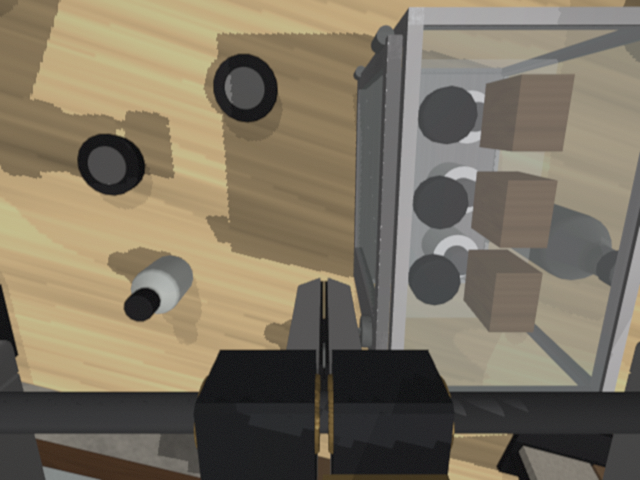

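View pics/s5.png

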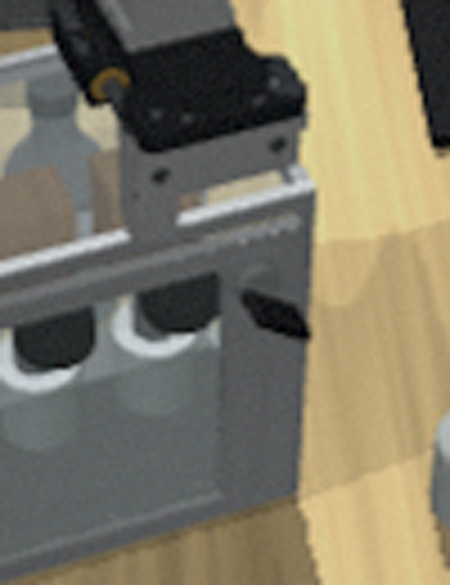

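```bash
python3 - <<'E'
from plan import *
im=cv2.imread("pics/s5.png")
h=cv2.cvtColor(im,cv2.COLOR_BGR2GRAY)[260:360,225:325]
m=np.zeros(im.shape[:2],np.uint8); m[270:355,228:322]=(h[10:95,3:97]<48)
q=P.copy()
from itertools import product
best=[]
for th in(0,.01,.02):
  q[3]=th
  for k in np.arange(0,1.2,.05):
    pts=(proj("side",[key(q,k,(a*.012,b*.018,c*.003)) for a,b,c in product((-1,1),repeat=3)])-[280,130])*4.5
    for dx in range(-12,13,3):
     for dy in range(-12,13,3):
      z=np.zeros_like(m);cv2.fillConvexPoly(z,cv2.convexHull((pts+[dx,dy]).astype(np.int32)),1)
      best.append(((z&m).sum()/(z|m).sum(),th,k,dx,dy))
best.sort(reverse=True)
for b in best[:8]:print(b)
q[3]=0;outs=[]
for k in(.3,.5,.7,.9):
    o=im[240:380,200:340].copy();o=cv2.resize(o,None,fx=2.5,fy=2.5)
    pts=(proj("side",[key(q,k,(a*.012,b*.018,c*.003)) for a,b,c in product((-1,1),repeat=3)])-[280,130])*4.5
    hu=((cv2.convexHull(pts.astype(np.float32))-[200,240])*2.5).astype(np.int32)
    cv2.polylines(o,[hu],True,(0,0,255),1);outs.append(o)
cv2.imwrite("pics/k5.png",cv2.resize(np.vstack([np.hstack(outs[:2]),np.hstack(outs[2:])]),(600,600)))
E
```

```text
(np.float64(0.7867298578199052), 0.01, np.float64(0.75), 0, 0)
(np.float64(0.7828890799656062), 0.01, np.float64(0.75), -3, -3)
(np.float64(0.77009507346586), 0, np.float64(0.8), 0, 3)
(np.float64(0.7692307692307693), 0.01, np.float64(0.8), 0, 0)
(np.float64(0.768462206776716), 0.01, np.float64(0.8), -3, -3)
(np.float64(0.7674516400336417), 0, np.float64(0.75), 0, 3)
(np.float64(0.7644836272040302), 0, np.float64(0.75), 0, 0)
(np.float64(0.7634543178973717), 0.02, np.float64(0.75), -3, -6)
```

View pics/k5.png

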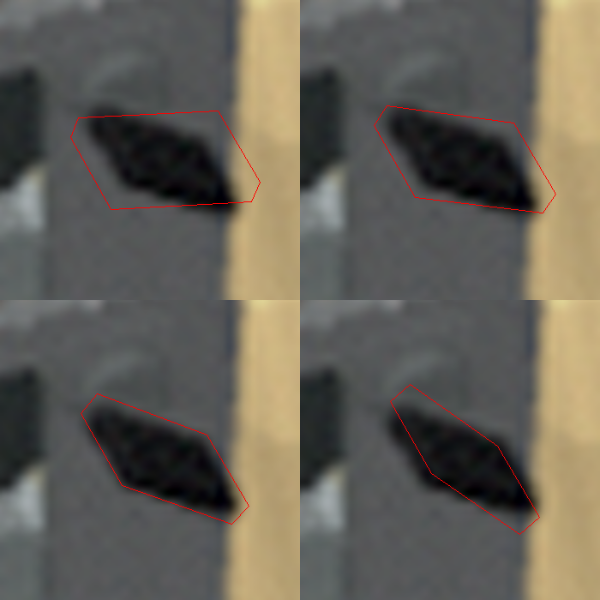

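```bash
cat >> plan.py <<'E'
def press(k,dz=0,ds=.001,out=.029):
    q=P.copy();q[3]=0
    s=.018*np.cos(k)-.003*np.sin(k)+ds; z=.190+.018*np.sin(k)+.003*np.cos(k)+.014+dz
    return door(q,(-.004-out,-.195+s,z))
E
python3 - <<'E'
from plan import *
c=np.array([0.59150874,0.03857846,0.29,Y])
t=press(.7,.012);print(t,rows(c,[t]))
c2=np.append(t,Y)
for k in np.arange(.8,-.01,-.1):print(round(k,1),press(k),rows(c2,[press(k)]))
E
```

```text
[0.64007241 0.05824683 0.22989044] [([-5.22, 0.44, 6.01], np.float64(-0.0))]
0.8 [0.64145376 0.05867386 0.21900253] [([-0.14, 0.0, 1.09], np.float64(-0.0))]
0.7 [0.64007241 0.05824683 0.21789044] [([0.0, -0.0, 1.2], np.float64(-0.0))]
0.6 [0.63880402 0.05785472 0.21663957] [([0.13, 0.0, 1.33], np.float64(-0.0))]
0.5 [0.63766129 0.05750146 0.21526241] [([0.25, -0.0, 1.46], np.float64(-0.0))]
0.4 [0.63665561 0.05719056 0.21377271] [([0.36, 0.0, 1.61], np.float64(-0.0))]
0.3 [0.63579705 0.05692515 0.21218537] [([0.45, -0.0, 1.77], np.float64(-0.0))]
0.2 [0.63509417 0.05670786 0.21051625] [([0.52, 0.0, 1.94], np.float64(-0.0))]
0.1 [0.63455401 0.05654088 0.20878201] [([0.58, -0.0, 2.11], np.float64(-0.0))]
0.0 [0.63418196 0.05642586 0.207     ] [([0.62, 0.0, 2.29], np.float64(-0.0))]
```

Emit:
apply_moves(moves=[[[-2,0.2,0],[0,0,0],0],[[-4,0.4,0],[0,0,0],0],[[-5.22,0.44,0],[0,0,0],0],[[-5.22,0.44,1],[0,0,0],0],[[-5.22,0.44,2.5],[0,0,0],0],[[-5.22,0.44,4],[0,0,0],0],[[-5.22,0.44,5],[0,0,0],0],[[-5.22,0.44,5.6],[0,0,0],0],[[-5.22,0.44,6.0],[0,0,0],0],[[-5.22,0.44,6.0],[0,0,0],0]])

```text
time: 9.67
tool_pos: [0.6394, 0.0585, 0.2282]
ee_rot: [3.141, -0.002, -2.842]
wrist_force: [-0.4, -0.1, -1.1]
width: 0.0002
```

```bash
python3 - <<'E'
from plan import *
im=optics.snapshot("side")
w=optics.snapshot("wrist")
a=cv2.resize(im[150:250,280:380],None,fx=4,fy=4,interpolation=cv2.INTER_CUBIC);b=cv2.resize(w[240:440,220:420],None,fx=2,fy=2)
cv2.imwrite("pics/s6.png",np.hstack([a,b])[:,:,::-1])
o=robot.get_obs();print(o['tool_pos'],o['ee_rot'],o['wrist_force'],o['time'])
print((proj("side",[press(.7,.012)-[0,0,.014]])-[280,150])*4)
E
```

```text
[0.64011483 0.05855217 0.23012676] [-3.14134897e+00  9.44339636e-04 -2.84139541e+00] [0.15778654 0.21281072 0.34548416] 9.7667
[[226.08579677 173.15751651]]
```

View pics/s6.png

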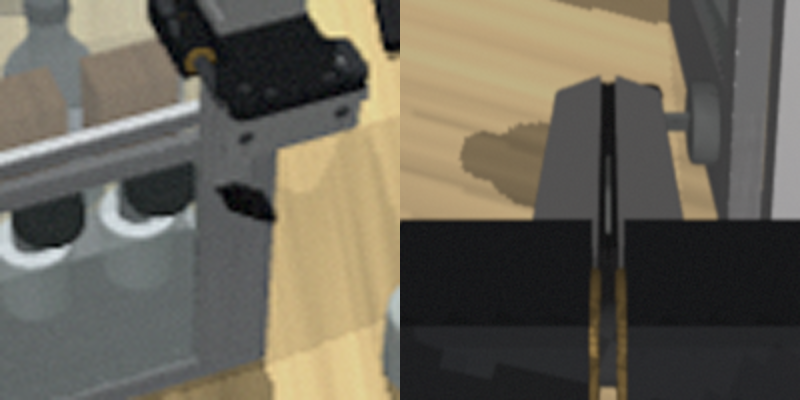

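The side view shows the fingertip poised over the key's raised end, around (225,180) in the left panel. The wrist view shows it clear of the door and barrel. Next I press along the wing's arc.

Emit:
apply_moves(moves=[[[-0.05,0,0.4],[0,0,0],0],[[-0.1,0,0.8],[0,0,0],0],[[-0.1,0,1.05],[0,0,0],0],[[0,0,1.2],[0,0,0],0],[[0.07,0,1.27],[0,0,0],0],[[0.13,0,1.33],[0,0,0],0],[[0.19,0,1.4],[0,0,0],0],[[0.25,0,1.47],[0,0,0],0],[[0.3,0,1.54],[0,0,0],0],[[0.36,0,1.61],[0,0,0],0]])

```text
time: 10.6
tool_pos: [0.6368, 0.0576, 0.2137]
ee_rot: [-3.141, 0.001, -2.841]
wrist_force: [1.0, 0.9, 2.0]
width: 0.0007
```

```bash
python3 - <<'E'
from plan import *
im=optics.snapshot("side")
w=optics.snapshot("wrist")
a=cv2.resize(im[150:250,280:380],None,fx=4,fy=4,interpolation=cv2.INTER_CUBIC);b=cv2.resize(w[240:440,220:420],None,fx=2,fy=2)
cv2.imwrite("pics/s7.png",np.hstack([a,b])[:,:,::-1])
o=robot.get_obs();print(o['tool_pos'],press(.4),o['wrist_force'],o['time'])
E
```

```text
[0.63650481 0.05748268 0.21335321] [0.63665561 0.05719056 0.21377271] [1.13912452 0.78784476 1.69277714] 10.7
```

View pics/s7.png

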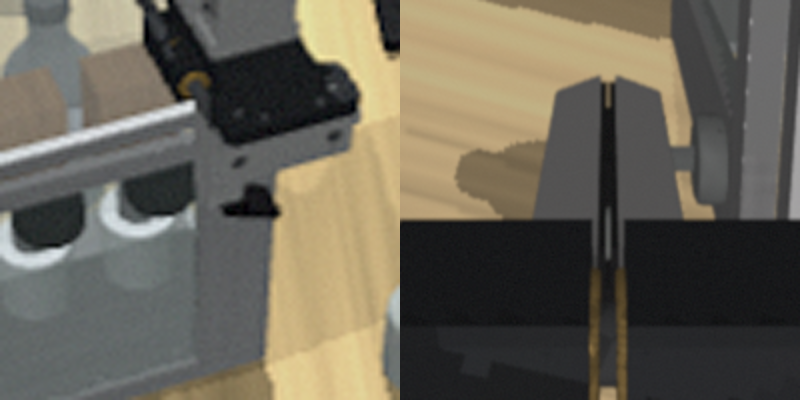

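The key is turning, with about 2 N upward on the tool. I'll continue to level.

Emit:
apply_moves(moves=[[[0.05,0,0.08],[0,0,0],0],[[0.09,0,0.16],[0,0,0],0],[[0.13,0,0.24],[0,0,0],0],[[0.16,0,0.32],[0,0,0],0],[[0.19,0,0.4],[0,0,0],0],[[0.22,0,0.48],[0,0,0],0],[[0.24,0,0.56],[0,0,0],0],[[0.25,0,0.63],[0,0,0],0],[[0.26,0,0.7],[0,0,0],0],[[0.26,0,0.75],[0,0,0],0]])

```text
time: 11.53
tool_pos: [0.6343, 0.0568, 0.207]
ee_rot: [-3.141, 0.002, -2.841]
wrist_force: [-0.8, -0.6, 6.0]
width: 0.0005
```

Emit:
apply_moves(moves=[[[0,0,0.05],[0,0,0],0],[[0,0,0.1],[0,0,0],0],[[0,0,0.15],[0,0,0],0],[[0,0,0.2],[0,0,0],0],[[0,0,0.25],[0,0,0],0],[[0,0,0.25],[0,0,0],0],[[0,0,0.25],[0,0,0],0],[[0,0,0.25],[0,0,0],0],[[0,0,0.25],[0,0,0],0],[[0,0,0.25],[0,0,0],0]])

```text
time: 12.37
tool_pos: [0.6344, 0.0567, 0.2068]
ee_rot: [-3.14, 0.004, -2.841]
wrist_force: [-1.6, 1.2, 10.6]
width: 0.0004
```

The TCP stays at z = 0.207 m while the force climbs to 10.6 N, so the key is at its stop. I'll lift straight up and back the tool away to check.

Emit:
apply_moves(moves=[[[0,0,-0.2],[0,0,0],0],[[0,0,-0.5],[0,0,0],0],[[0,0,-1.5],[0,0,0],0],[[0,0,-4],[0,0,0],0],[[0,0,-7],[0,0,0],0],[[0,0,-10],[0,0,0],0],[[3.5,0,-11],[0,0,0],0],[[7,0,-11],[0,0,0],0],[[10,0,-11],[0,0,0],0],[[13,0,-11],[0,0,0],0]])

```text
time: 13.2
tool_pos: [0.5084, 0.0179, 0.3133]
ee_rot: [3.141, -0.001, -2.841]
wrist_force: [0.4, -0.6, -0.4]
width: 0.0006
```

Emit:
apply_moves(moves=[[[3.5,0,0],[0,0,0],0],[[7,0,0],[0,0,0],0],[[10,0,0],[0,0,0],0],[[13,0,0],[0,0,0],0],[[16,0,0],[0,0,0],0],[[18,0,0],[0,0,0],0],[[18,0,0],[0,0,0],0],[[18,0,0],[0,0,0],0],[[18,0,0],[0,0,0],0],[[18,0,0],[0,0,0],0]])

```text
time: 14.03
tool_pos: [0.3387, -0.0347, 0.313]
ee_rot: [3.141, -0.001, -2.841]
wrist_force: [-0.2, 0.2, 0.4]
width: 0.0004
```

```bash
python3 - <<'E'
from plan import *
from itertools import product
o=robot.get_obs();print(o['tool_pos'],o['wrist_force'],o['time'])
im=optics.snapshot("side")[:,:,::-1]; t=optics.snapshot("top")[:,:,::-1]
cv2.imwrite("pics/s8f.png",im)
q=P.copy();q[3]=0
a=cv2.resize(im[200:300,280:380],None,fx=4,fy=4,interpolation=cv2.INTER_CUBIC)
b=a.copy()
a=cv2.resize(im[160:260,280:380],None,fx=4,fy=4,interpolation=cv2.INTER_CUBIC);b=a.copy()
pts=(proj("side",[key(q,0,(i*.012,j*.018,k*.003)) for i,j,k in product((-1,1),repeat=3)])-[280,160])*4
cv2.polylines(b,[cv2.convexHull(pts.astype(np.float32)).astype(np.int32)],True,(0,0,255),1)
cv2.imwrite("pics/s8.png",np.hstack([a,b]))
cv2.imwrite("pics/t8.png",cv2.resize(t[150:350,160:430],None,fx=2.8,fy=2.8))
E
```

```text
[ 0.33867121 -0.03473126  0.31296807] [-0.1832566   0.24253764  0.36860012] 14.0333
```

View pics/s8.png

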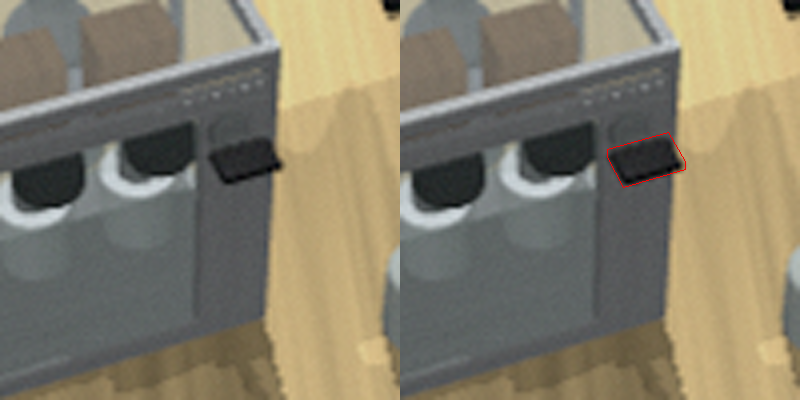

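View pics/t8.png

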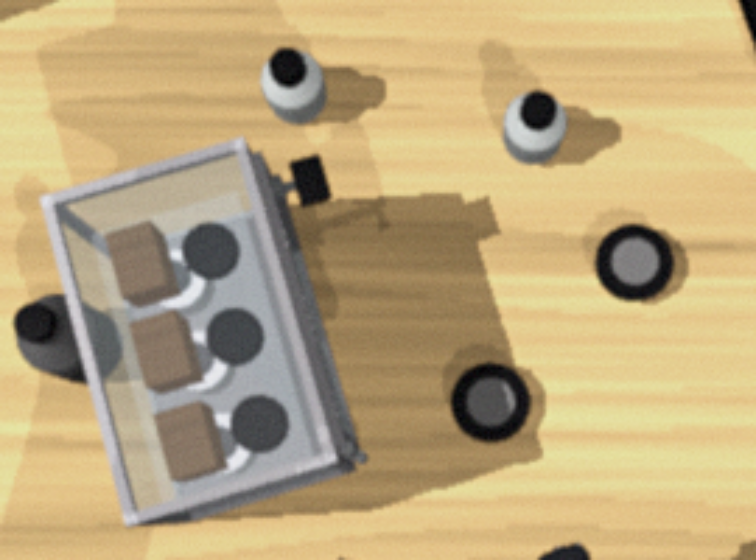

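View pics/s8f.png

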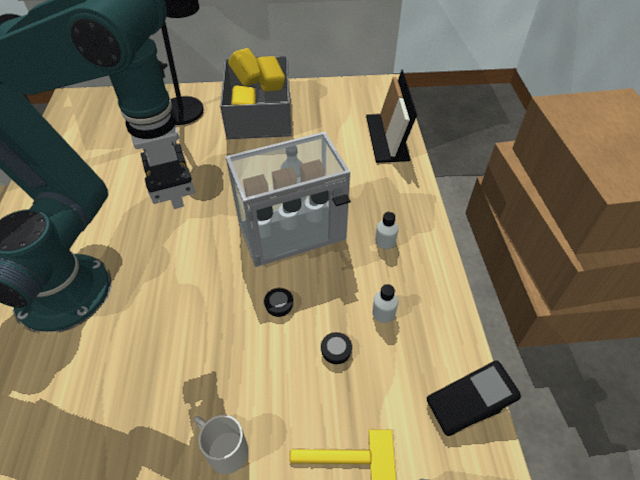

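The key head at about (245,160) in the crop matches the outline for level. From the top the door lies flat along the front, and the bottles, pucks, mug and scraper are where they were.

```bash
python3 -c "
from bench import job
print(job.close_job())"
```

```text
the job is handed in; nothing more can be done
None
```

The glass door is shut and the key is pressed level, in that order, and I handed the job in at about 14 s of the 38 s allowed. I used only the closed fingertips, pushing and pressing without gripping anything.

- **Door:** I pushed it shut slowly along its swing, slowing further for the last few millimetres. At the end the fingertip stopped moving and the force rose to about 8 N.
- **Key:** I pressed the raised end down along its arc. The height stopped at the modelled level position while the force rose to about 11 N, so it had reached its stop.
- **Final pictures:** With the arm well clear, the key head's outline matches the level position and the door lies flat against the front. The bottles, pucks, mug and scraper are where they started, and the robot touches nothing.
- **Small disagreement:** The door stopped about 2 mm further in than my camera fit predicted, which is within the calibration error. One picture fit after the push put the door angle at about 0.01 rad rather than 0. I trusted the firm stop and the final pictures over that.

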